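# Shake the emptied die tin and put it where it belongs

## Robot

A 6-joint arm with a two-finger parallel gripper is mounted at the origin on a cart in front of the work surface, level with it; the furniture and walls round the work are solid. World frame = base frame: x ahead of the robot, y to its left, z up, the work surface at z = 0. Lengths are in mm, angles in rad, forces in N, time in s.
With the tool pointing down it reaches from about 325 to 875 mm from the base axis. Payload 4.4 kg.
Tool frame: the origin (TCP) lies on the centre line of the jaws, within the pads' length; the fingertips stand ahead of it and the grasp point (between the pads) lies 6 mm ahead of it (ctrl.tcp_to_tips is the z of the fingertips in the tool frame, in mm); z points along the fingers, y is the direction in which the jaws open and shut (so a half turn about z gives the same grasp; the last joint's range is limited). The gripper opens to 85 mm and grips with 20 to 120 N. Pads are 22 mm wide; open, the fingers measure 114 mm over their backs; the gripper's body (76 mm by 85 mm) begins 54 mm behind the grasp point. The pads swing forward as they close: fully open they stand 13 mm farther back than shut.
Start: joints at [-1.405, 0.207, 1.542, -0, 1.393, -0.15], TCP at [178.569, -546.572, 256.282] pointing down, gripper open.
Joint ranges: [-2.73, 2.73], [-0.86, 2.22], [0.23, 2.46], [-1.11, 4.25], [0.08, 2.63], [-2.82, 2.82]. Speed limits (rad/s): [2.79, 2.79, 3.14, 3.14, 3.14, 3.14].

## Interface

Orientations are given as a 3x3 rotation matrix whose columns are the frame's x, y, z axes.
In Python, from plant import ctrl, sensors, optics gives the robot as it stands. Calls block until the motion is done:
- ctrl.move_ptp(position, orientation): joint-space move of the TCP to a pose.
- ctrl.move_l(position, rot=None, vel=150, threshold=None): straight line of the TCP; rot=None keeps the orientation; vel is the mean speed in mm/s. With threshold (N) it stops when the force on the tool has changed by that much, and returns True; else False.
- ctrl.set_joints(angles): joint-space move.
- ctrl.gripper_to(opening, force=None): finger opening in mm; force is the grip in N (None keeps the last); returns when the fingers have stopped.
- ctrl.hold(seconds).
- ctrl.solve_ik(position, orientation): joint angles nearest the present ones, or None.
- sensors.read_state(): the state.
- optics.grab_frame(name): name is "scene" or "top"; returns (picture, depth): 480x640x3 uint8, red, green, blue; 480x640 float32, mm along the optical axis (not along the pixel's ray), 0 where there is no reading.
- optics.camera_params(name): a dict with "mtx" (3x3 intrinsics, pixels), "R" (3x3) and "t" (3): a world point X has camera coordinates R X + t. Camera axes: x right, y down, z forward; pixel columns grow to the right and rows downward; lengths in mm; the calibration is good to about 2 mm. A picture is of the moment at which its call begins. camera_params takes no time and is no camera call.
A pose or a line that the arm cannot do raises ctrl.MotionError and nothing moves.
- ctrl.finish_job(): hands the job in, once; it reports no verdict.
The state is a dict: "t": time; "q": joint angles; "qvel": joint speeds; "tau": joint torques, N m; "eef_pos": TCP position; "eef_rot": TCP orientation; "force": force on the tool from outside, world axes, zero at the start; "wrist_torque": the same for the moment, N m; "grip_width": finger opening in mm.
Only numpy, scipy, OpenCV 4.12 (cv2) and the standard library are available. Lean on these libraries where they do the work, as an engineer would, in place of code of your own. Each camera call takes 0.05 s, during which the arm holds its last target.

## Task

The flat rectangular metal tin has just been emptied, but a steel slug may have been left inside: pick it up and, well clear of the table, shake it by rocking it to and fro, one end up and then the other, and then the same again, feeling its weight. If nothing is in it, set it down gently, lid up, in the middle of the wooden tray; if the slug is still in it, set it so in the middle of the cork mat instead. Leave the round wax tin near it where it stands.

Things in the scene. Friction and masses are not known exactly. Their poses are not given: they have to be found in the camera images.
- tin_center (a point): Centre of the flat metal tin, closed for good: 56 mm (x, grasp across it) by 100 mm (y) by 36 mm high, lid up; the point is 18 mm above its underside. Weighs 0.10-0.14 kg empty, 0.28-0.36 kg with the slug, a steel bar 25 mm thick, 44 mm long, that rolls along the tin's y. Rocking turns it about its x, about 20 degrees each way, so that one 56 mm end rises, then the other.
- tray: Low open square tray of plywood, 180 x 180 mm outside, walls 6 mm thick and 18 mm high, inner floor 6 mm above the table; fixed. Origin at the middle of its underside, on the table. For the tin when empty.
- mat: Plain square cork mat, 180 x 180 mm, 5 mm thick, fixed. Origin at the middle of its underside, on the table. For the tin when the slug is still in it.
- wax_tin: Round tin of wax, 68 mm across, 24 mm high, standing on the table ahead of the metal tin; to be left alone. Origin at the middle of its underside.
Things that resemble listed ones, but are neither listed nor needed, are in the scene too. Leave any pink or purple look-alike of the part that bears tin_center alone.

How it is judged:
By the outcome, as a careful person would: the job done as asked, in the order asked, and still so for the second after the job is handed in, with the robot touching nothing.
It also fails if it takes over 51 s, if anything falls off the work surface, if the arm or the gripper's body presses on something with over 40 N, if the wrist force passes 120 N, or if a joint passes its speed limit or range.

## Working session

There is one attempt and no reset: what is moved stays moved. The work goes in short steps, each a Python script; the robot and the scene stay as the last script left them, time stands still between calls to the robot, and variables do not carry over. Pictures are saved under pics/ and viewed, and the job is handed in when it is done.

```bash
mkdir -p pics; ls
cat > h.py <<'E'
import numpy as np, cv2
from plant import ctrl, sensors, optics
def save(n,img): cv2.imwrite(f'pics/{n}.png',cv2.cvtColor(img,cv2.COLOR_RGB2BGR))
def cloud(name,d):
    p=optics.camera_params(name);K=p['mtx'];R=np.array(p['R']);t=np.array(p['t'])
    v,u=np.mgrid[:480,:640]
    c=np.stack([(u-K[0][2])/K[0][0]*d,(v-K[1][2])/K[1][1]*d,d],-1)
    w=(c-t)@R
    w[d==0]=np.nan
    return w
E
python3 - <<'E'
from h import *
for n in ('top','scene'):
    im,d=optics.grab_frame(n); save(n+'0',im); np.savez(n+'0.npz',im=im,d=d)
    p=optics.camera_params(n); print(n,p['mtx'],-np.array(p['R']).T@p['t'])
s=sensors.read_state();print(s['t'],s['force'],s['grip_width'],ctrl.tcp_to_tips,s['eef_rot'])
E
```

```text
pics
top [[613.67068743   0.         323.49184623]
 [  0.         613.67068743 241.15341366]
 [  0.           0.           1.        ]] [ 305.60633391    9.05605389 1504.77062485]
scene [[567.47894356   0.         314.51352051]
 [  0.         567.47894356 248.32361813]
 [  0.           0.           1.        ]] [-563.61981163  634.16199222  735.05856933]
0.1 [ 0.17222878  0.13125364 -0.39901522] 85.39842663189158 25.0 [[ 9.50541423e-01  3.10597642e-01 -3.27520147e-04]
 [ 3.10597627e-01 -9.50539159e-01  2.10268604e-03]
 [ 3.41768603e-04 -2.10041716e-03 -9.99997736e-01]]
```

View pics/top0.png

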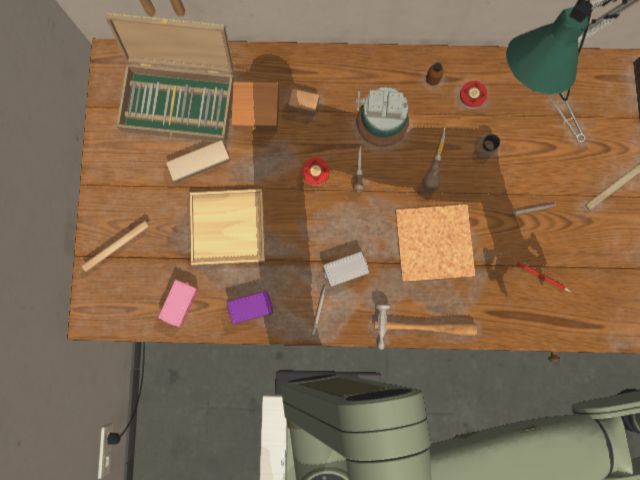

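View pics/scene0.png

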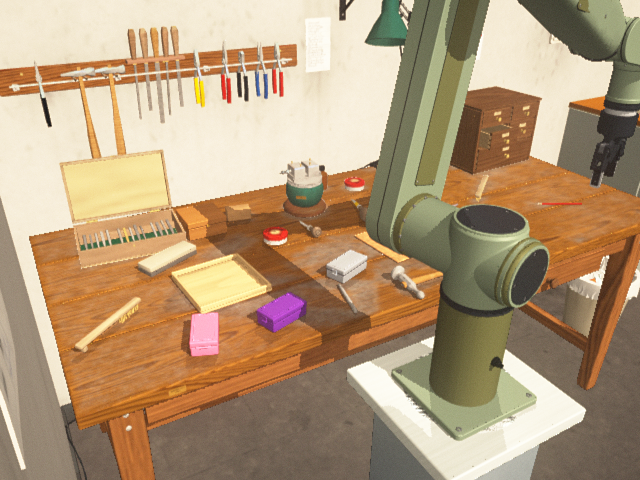

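The top view shows the silver tin at (346,269), the tray at (227,227) and the mat at (436,243). The wax tin ahead of the metal tin is at (316,172), with a second red tin at (474,95). Things that could be taken for the metal tin are the pink one (178,303), the purple one (249,307) and the whitish block (198,161). I choose the silver one at (346,269); a thin tool at (319,310) lies beside it, so I'll check that in a crop.

Run:
```python
from h import *
z=np.load('top0.npz');im,d=z['im'],z['d'];w=cloud('top',d)
save('crop',np.hstack([cv2.resize(im[225:345,290:410],(480,480),interpolation=cv2.INTER_CUBIC)]))
def rect(name,u0,u1,v0,v1,zl,zh,mask=None):
    m=np.zeros(d.shape,bool);m[v0:v1,u0:u1]=1
    m&=(w[...,2]>zl)&(w[...,2]<zh)
    if mask is not None:m&=mask
    n,l,st,_=cv2.connectedComponentsWithStats(m.astype(np.uint8));k=1+np.argmax(st[1:,4]);m=l==k
    P=w[m];print(name,m.sum(),'z',np.percentile(P[:,2],[5,50,95]).round(1),'rect',cv2.minAreaRect(P[:,:2].astype(np.float32)),'mean',P.mean(0).round(1))
rect('tin',310,385,240,300,26,50)
rect('tinlow',310,385,240,300,8,50)
rect('tray',175,280,175,280,3.,30)
rect('mat',385,485,195,290,2.5,30)
rect('wax',295,335,150,190,12,50)
rect('screw',300,330,280,340,4,50)
print('table', np.nanmedian(w[290:300,345:370,2]))
```

```text
tin 966 z [30.7 36.1 41.3] rect ((455.5455627441406, -34.734153747558594), (56.24839401245117, 103.55138397216797), 21.685178756713867) mean [455.1 -34.   36.1]
tinlow 990 z [29.7 36.1 41.3] rect ((455.7107849121094, -35.149620056152344), (56.24839401245117, 108.28418731689453), 21.685178756713867) mean [454.8 -34.1  35.7]
tray 4546 z [ 3.5  7.3 18.8] rect ((557.423828125, 263.2183532714844), (199.0615692138672, 203.29098510742188), 1.4359573125839233) mean [554.5 261.4   8.6]
mat 4151 z [ 2.9  5.8 10.7] rect ((532.6534423828125, -257.179931640625), (196.33905029296875, 220.1485595703125), 8.38745403289795) mean [ 528.8 -253.     6.2]
wax 593 z [17.1 23.4 29.4] rect ((698.6487426757812, 46.479347229003906), (69.65975952148438, 64.77474212646484), 1.447726845741272) mean [697.6  45.7  23.5]
screw 155 z [ 4.5  8.3 14.7] rect ((353.74688720703125, 28.166858673095703), (16.095054626464844, 118.21041870117188), 73.0975341796875) mean [348.7  30.    8.5]
table -0.5028220913195766
```

View pics/crop.png

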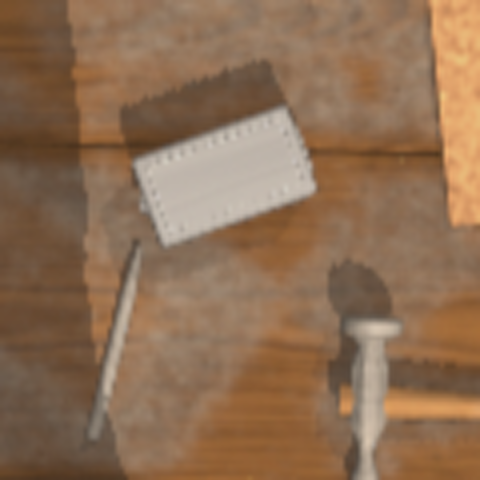

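The crop shows a plain silver tin with its lid up, which is the one described. The scriber's tip is at about crop (137,243), just off the left end. The jaws close on the long sides, so it's clear of the fingers. Next I'll refine the poses using colour.

```bash
cat >> h.py <<'E'
def ray(name,uv,z):
    p=optics.camera_params(name);K=np.array(p['mtx']);R=np.array(p['R']);t=np.array(p['t'])
    uv=np.atleast_2d(np.asarray(uv,float));r=np.c_[uv,np.ones(len(uv))]@np.linalg.inv(K).T@R
    C=-R.T@t
    return C+r*((z-C[2])/r[:,2:])
def blob(im,box,z,lo,hi,name='top'):
    u0,u1,v0,v1=box
    h=cv2.cvtColor(im,cv2.COLOR_RGB2HSV)
    m=cv2.inRange(h,np.array(lo),np.array(hi));k=np.zeros_like(m);k[v0:v1,u0:u1]=m[v0:v1,u0:u1]
    k=cv2.morphologyEx(k,cv2.MORPH_CLOSE,np.ones((5,5)));k=cv2.morphologyEx(k,cv2.MORPH_OPEN,np.ones((5,5)))
    c=max(cv2.findContours(k,0,1)[0],key=cv2.contourArea)[:,0]
    return cv2.minAreaRect(ray(name,c,z)[:,:2].astype(np.float32)),c
E
python3 - <<'E'
from h import *
z=np.load('top0.npz');im=z['im']
h=cv2.cvtColor(im,cv2.COLOR_RGB2HSV)
for n,(u,v) in dict(tin=(346,269),wood=(390,290),floor=(227,227),mat=(436,243),w2=(280,230),wall=(227,263),w3=(385,230)).items(): print(n,h[v-1:v+2,u-1:u+2].reshape(-1,3).mean(0))
o=im.copy()
for n,box,zz,lo,hi in [('tin',(318,385,240,300),36,(0,0,130),(180,40,255)),('tray',(180,275,180,275),18,(12,40,165),(35,200,255)),('mat',(385,485,195,290),5,(5,60,195),(22,200,255))]:
    r,c=blob(im,box,zz,lo,hi);print(n,r);cv2.drawContours(o,[c.reshape(-1,1,2)],-1,(0,255,0),1)
save('seg',cv2.resize(o[170:310,170:490],(800,350)))
E
```

```text
tin [ 15.77777778  26.44444444 192.        ]
wood [ 13.77777778  93.77777778 143.22222222]
floor [ 20.11111111 101.77777778 230.77777778]
mat [ 14.         133.55555556 223.11111111]
w2 [ 14.         149.11111111 113.33333333]
wall [ 16.66666667 104.44444444 177.77777778]
w3 [ 13.         100.55555556 149.77777778]
tin ((455.0538635253906, -32.7574577331543), (55.47138595581055, 104.23794555664062), 21.195045471191406)
tray ((554.5354614257812, 260.9591064453125), (182.8036346435547, 178.42640686035156), 4.266517639160156)
mat ((529.2332763671875, -253.88934326171875), (178.6218719482422, 178.5855712890625), 5.685179710388184)
```

View pics/seg.png

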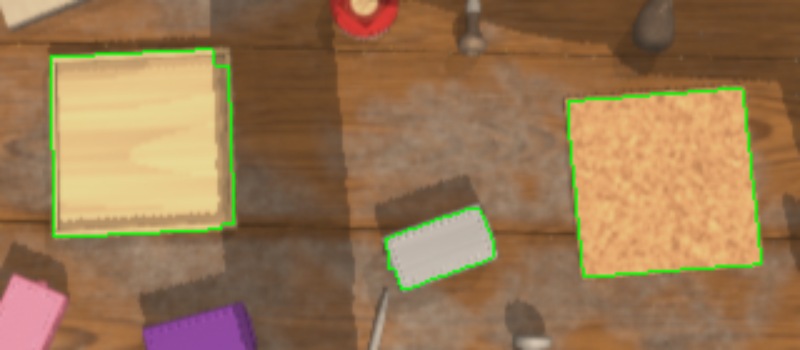

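Sizes match the given ones: tin 55×104, tray 183×178, mat 179×179. Now I'll check reachability of the whole plan before moving.

```bash
cat >> h.py <<'E'
from scipy.spatial.transform import Rotation as Ro
TIN=np.array([455.,-33.5]);TANG=21.4
TRAY=np.array([554.5,261.]);MAT=np.array([529.,-253.8])
def down(a,flip):
    a=np.radians(a+180*flip);y=np.array([np.cos(a),np.sin(a),0]);z=np.array([0,0,-1.])
    return np.c_[np.cross(y,z),y,z]
def rock(R,deg): return Ro.from_rotvec(np.radians(deg)*R[:,1]).as_matrix()@R
SH=np.array([470.,-30.,280.])
def mean_state(n=15):
    F=[];T=[]
    for i in range(n):
        s=sensors.read_state();F.append(s['force']);T.append(s['wrist_torque']);ctrl.hold(0.02)
    return np.mean(F,0),np.mean(T,0)
E
python3 - <<'E'
from h import *
print(sensors.read_state()['q'])
for f in (0,1):
    R=down(TANG,f)
    for n,p,r in [('pre',[*TIN,110],R),('grasp',[*TIN,30],R),('sh',SH,R),('+',SH,rock(R,21)),('-',SH,rock(R,-21)),('tray',[*TRAY,40],down(2,f)),('mat',[*MAT,40],down(5.5,f)),('tray90',[*TRAY,40],down(92,f)),('mat90',[*MAT,40],down(95.5,f))]:
        q=ctrl.solve_ik(np.array(p),r);print(f,n,None if q is None else np.round(q,2))
E
```

```text
[-1.40549311e+00  2.07368942e-01  1.54283283e+00  2.33097491e-05
  1.39351880e+00 -1.50522984e-01]
0 pre [-0.26  0.14  1.96 -0.    1.04 -0.64]
0 grasp [-0.26  0.29  1.99 -0.    0.86 -0.64]
0 sh [-0.25 -0.04  1.76 -0.    1.42 -0.62]
0 + [-0.41  0.09  1.66  0.26  1.65 -0.8 ]
0 - [-0.04 -0.1   1.85 -0.35  1.25 -0.33]
0 tray [ 0.3   0.53  1.59 -0.    1.02  0.26]
0 mat [-0.59  0.49  1.66 -0.    0.99 -0.69]
0 tray90 [ 0.3   0.53  1.59 -0.    1.02 -1.31]
0 mat90 [-0.59  0.49  1.66 -0.    0.99 -2.26]
1 pre [-0.26  0.14  1.96 -0.    1.04  2.5 ]
1 grasp [-0.26  0.29  1.99 -0.    0.86  2.5 ]
1 sh [-0.25 -0.04  1.76 -0.    1.42  2.52]
1 + [-0.04 -0.1   1.85 -0.35  1.25  2.81]
1 - [-0.41  0.09  1.66  0.26  1.65  2.34]
1 tray None
1 mat [-0.59  0.49  1.66 -0.    0.99  2.45]
1 tray90 [ 0.3   0.53  1.59 -0.    1.02  1.83]
1 mat90 [-0.59  0.49  1.66 -0.    0.99  0.88]
```

Run:
```python
from h import *
R=down(TANG,0)
ctrl.move_ptp(SH,R); ctrl.hold(0.2)
F,T=mean_state();np.savez('base.npz',F=F,T=T);print('base',F,T)
ctrl.move_ptp(np.array([*TIN,110]),R)
print('hit',ctrl.move_l(np.array([*TIN,31]),vel=80,threshold=8))
s=sensors.read_state();print(s['t'],s['eef_pos'],s['force'])
im,d=optics.grab_frame('scene');save('pre',im[200:330,250:450].repeat(4,0).repeat(4,1))
im,d=optics.grab_frame('top');save('pret',im[210:330,280:420].repeat(5,0).repeat(5,1)[:600,:])
```

```text
base [ 0.22387045 -0.0820485  -0.02969359] [-0.00062544 -0.00815054 -0.00621106]
hit False
4.525 [455.57639207 -33.65673369  31.48055725] [ 0.11907886  0.38041236 -0.56854235]
```

View pics/pre.png

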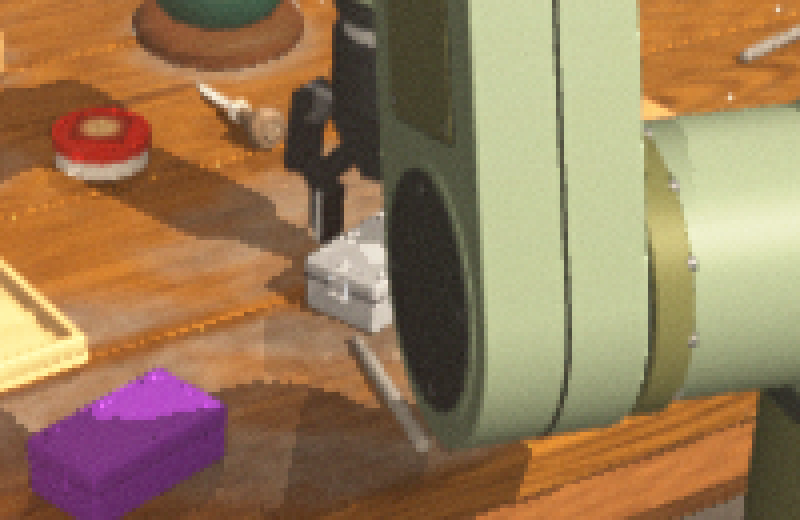

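The far finger (about crop 325,200) is beside the silver tin's far long side, and the scriber lies clear of it. Next: grasp, lift and weigh.

Run:
```python
from h import *
R=down(TANG,0)
b=np.load('base.npz')
ctrl.gripper_to(45,force=60)
s=sensors.read_state();print('w',s['grip_width'],s['eef_pos'])
ctrl.move_l(np.array([*TIN,130]),vel=80)
ctrl.move_l(SH,vel=150);ctrl.hold(0.3)
F,T=mean_state();print('lift dF',F-b['F'],'dT',T-b['T'])
s=sensors.read_state();print('w',s['grip_width'],s['t'])
im,d=optics.grab_frame('scene');save('lift',im[100:340,200:460].repeat(2,0).repeat(2,1))
```

```text
w 54.95641238390894 [455.64704585 -33.65578926  31.5960976 ]
lift dF [-0.31383865  0.17192715 -0.92950773] dT [0.01900573 0.01127853 0.00498719]
w 54.94864873899867 8.1083
```

View pics/lift.png

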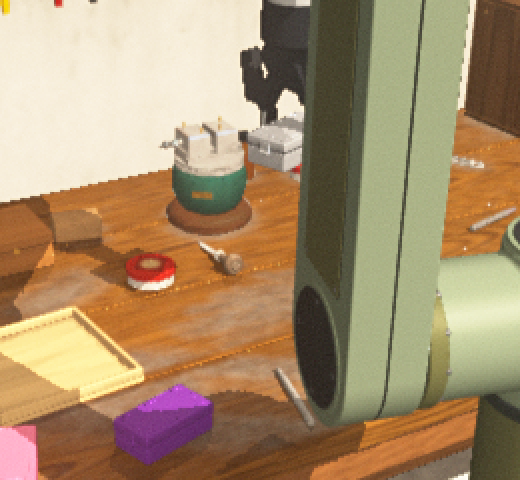

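The tin is held firmly and level (crop 275,140), well up. The first weight reading is 0.93 N. Now to shake it.

Run:
```python
from h import *
R=down(TANG,0);b=np.load('base.npz')
for k,a in enumerate([21,-21,21,-21,0]):
    ctrl.move_ptp(SH,rock(R,a));ctrl.hold(0.35)
    F,T=mean_state(25);s=sensors.read_state()
    Rr=np.array(s['eef_rot'])
    print(a,'dF',(F-b['F']).round(2),'dT',(T-b['T']).round(3),'tooly-T',round(float((T-b['T'])@Rr[:,1]),3),'w',round(s['grip_width'],2),'tilt',round(float(np.degrees(np.arcsin(Rr[2,0]))),1))
    if k==0:
        im,d=optics.grab_frame('scene');save('rock',im[100:340,200:460].repeat(2,0).repeat(2,1))
F,T=mean_state(40);print((F-b['F']).round(2));print(sensors.read_state()['t'])
im,d=optics.grab_frame('scene');save('lift2',im[100:340,200:460].repeat(2,0).repeat(2,1))
im,d=optics.grab_frame('top');save('lift2t',im[150:350,220:480].repeat(3,0).repeat(3,1))
```

```text
21 dF [-0.18 -0.05 -0.82] dT [-0.22  -0.075 -0.002] tooly-T -0.232 w 54.89 tilt 21.0
-21 dF [-0.42 -0.04 -0.97] dT [ 0.213  0.095 -0.002] tooly-T 0.233 w 54.99 tilt -21.0
21 dF [-0.19  0.07 -1.09] dT [-0.222 -0.079  0.004] tooly-T -0.235 w 54.9 tilt 21.0
-21 dF [-0.13  0.03 -1.04] dT [0.223 0.095 0.01 ] tooly-T 0.242 w 55.39 tilt -21.0
0 dF [-0.36 -0.06 -1.1 ] dT [0.012 0.009 0.019] tooly-T 0.015 w 54.89 tilt -0.0
[-0.15  0.14 -1.07]
15.4
```

View pics/lift2.png

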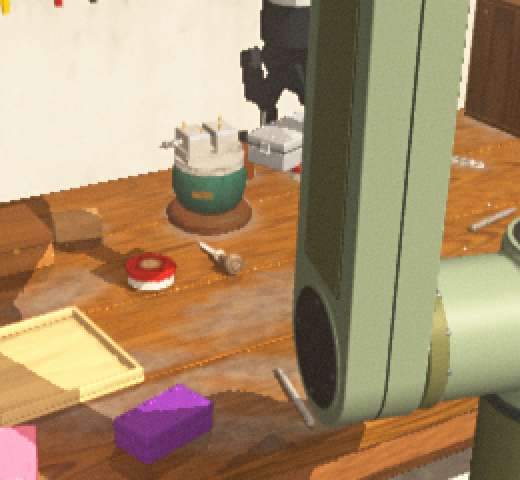

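View pics/lift2t.png

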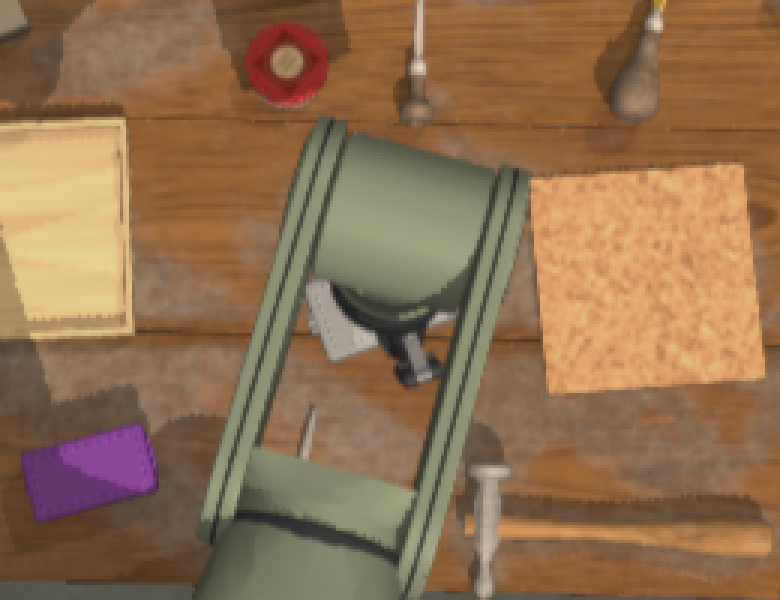

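View pics/rock.png

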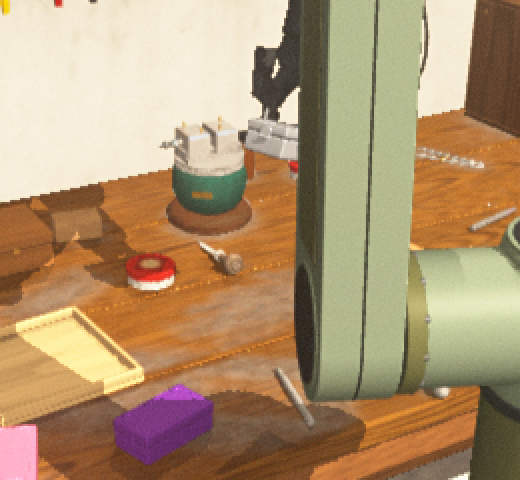

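All the readings, about 1.0–1.1 N, fit the empty range of 1.0–1.4 N; with the slug it would be 2.7–3.5 N. The level moment didn't shift after rocking, whereas a slug at one end would give about 0.05 Nm. The ±0.23 Nm when tilted is more than the tin alone should give. It is symmetric, and the moment is only zeroed for a vertical gripper, so it is probably the gripper's own weight. I'll check this with joint torques at the same pose, loaded and unloaded. By the forces it's empty, so it goes in the tray.

Run:
```python
from h import *
Rt=down(2,0);b=np.load('base.npz')
ctrl.move_ptp(np.array([*TRAY,140]),Rt);ctrl.hold(0.3)
F,T=mean_state(20)
tau=np.mean([(ctrl.hold(0.02),sensors.read_state()['tau'])[1] for _ in range(20)],0)
q=sensors.read_state()['q'];np.savez('load.npz',F=F,T=T,tau=tau);print('F',F,'tau',tau,'q',q)
ctrl.move_l(np.array([*TRAY,43]),vel=90)
hit=ctrl.move_l(np.array([*TRAY,35]),vel=12,threshold=3)
s=sensors.read_state();print('hit',hit,s['eef_pos'],s['force'],s['t'])
```

```text
F [-0.01632907  0.08309047 -1.1433214 ] tau [-2.45426529e-02 -4.43201657e+01 -2.68851761e+01 -2.54784136e-03
  1.50322749e-03 -7.73505355e-05] q [2.98933228e-01 3.98765894e-01 1.54817443e+00 4.49028446e-06
 1.19473657e+00 2.63919452e-01]
hit True [554.72340696 261.09035884  37.65015806] [0.05670983 0.22859746 4.98002132] 19.4583
```

Contact came at TCP z = 37.65, as expected for the 6 mm tray floor. Releasing now, then checking the torques.

Run:
```python
from h import *
Rt=down(2,0);b=np.load('base.npz');l=np.load('load.npz')
ctrl.gripper_to(80);ctrl.hold(0.1)
ctrl.move_l(np.array([*TRAY,140]),vel=80);ctrl.hold(0.3)
F,T=mean_state(20)
tau=np.mean([(ctrl.hold(0.02),sensors.read_state()['tau'])[1] for _ in range(20)],0)
d=l['tau']-tau;r=np.hypot(*TRAY)/1000
print('F diff',l['F']-F,'tau diff',d,'kg from j2',d[1]/9.81/r)
# empty-gripper tilt check
ctrl.move_ptp(SH,down(TANG,0)) 
R=down(TANG,0)
for a in (21,-21):
    ctrl.move_ptp(SH,rock(R,a));ctrl.hold(.35);F,T=mean_state(15);print(a,'F',F-b['F'],'Ty',(T-b['T'])@R[:,1])
s0=[-1.405,0.207,1.542,0,1.393,-0.15]
ctrl.set_joints(s0)
im,d=optics.grab_frame('top');save('end',im);np.savez('end.npz',im=im,d=d)
save('endc',im[150:350,160:430].repeat(2,0).repeat(2,1))
print('tin',blob(im,(205,250,190,265),42,(0,0,120),(180,45,255))[0]);print(sensors.read_state()['t'])
```

```text
F diff [ 0.00869115  0.14711141 -1.20471413] tau diff [-2.41842306e-02 -6.20908499e-01 -4.59762454e-01 -2.47364046e-03
 -8.08723044e-03 -8.08378604e-05] kg from j2 -0.10327634601468119
21 F [-0.19705328 -0.0052056   0.13495958] Ty -0.15609101931981806
-21 F [-0.19569934  0.06182502  0.10153891] Ty 0.17601731651693353
tin ((552.6719360351562, 258.9228515625), (56.47272872924805, 100.23983001708984), 1.3856345415115356)
27.975
```

View pics/endc.png

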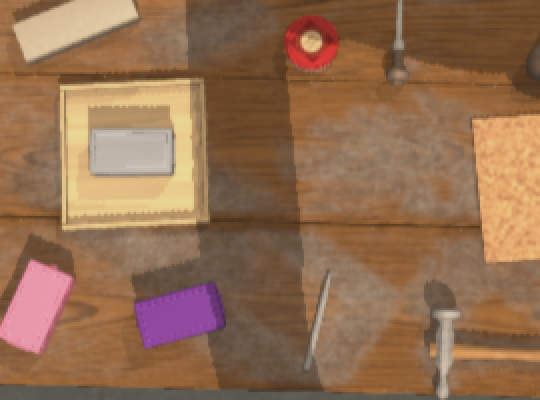

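The tin lies lid up and square in the tray (crop 131,151), about 3 mm from its middle. The wax tin, the pink and purple look-alikes and the scriber haven't moved. The joint torques give 0.10 kg, and tilting the empty gripper gives ±0.16 Nm, so the large moment was mostly the gripper's own weight. Handing in.

```bash
python3 -c "
from h import *
ctrl.finish_job()"
```

```text
the job is handed in; nothing more can be done
```

The tin was empty, so I set it down lid up in the middle of the wooden tray and handed the job in. The last clock reading, just before handing in, was about 28 s of the 51 s allowed.

- **Shaking and weighing:** I lifted the silver tin well clear of the table and rocked it +21°, −21°, +21°, −21°. It weighed 0.8–1.1 N while being lifted and rocked. The cleaner comparison with and without the tin at one pose gave 1.2 N, about 0.12 kg, and joint torques gave 0.10 kg. All are far below the 2.7 N or more expected with the slug.
- **One disagreement, explained:** the ±0.23 Nm wrist moment while tilted looked too large for an empty tin. The empty gripper alone gave about ±0.16 Nm at the same tilts, so most of it was the gripper's own weight.
- **Final check:** the last picture put the tin about 3 mm from the tray's middle, with the arm back at its start pose and touching nothing. The wax tin and the pink and purple look-alikes had not moved.

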